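# Square a plaster blank into the bench fence and trap it with the sliding stop

### The job

Get the plaster blank ready for carving: push it along the bench until its long side lies flush against the long rail of the steel fence, and slide the fence's sliding stop along the rail until the blank is trapped snugly, without gaps, between the sliding stop and the fixed end stop. Only push: the blank stays flat on the bench throughout and is never lifted or tipped, and the mallet, chisel and bottle are left where they are. Finish with the arm clear of everything.

Things in the scene. Friction and masses are not known exactly. Their poses are not given: they have to be found in the camera images.
- blank_center (a point): Centre (half-way up) of the plaster blank: plain off-white loose block lying flat, 95 mm along its own x, 120 mm along its own y, 40 mm high, 0.45-0.75 kg, too wide to grasp. It starts up to 0.2 rad askew to the fence, in the open space between rail, end stop and sliding stop, touching none. Fully home, its centre is at fence x = -47.5 mm, y = -60 mm, its axes parallel to the fence's.
- fence: L-shaped bare steel fence, fixed to the bench, bars 25 mm high and wide. Origin: its inside corner at bench level; z up, +x away from the robot (within 0.22 rad of world x). Long rail: inner face is the plane x = 0, metal to x = +25 mm. Fixed end stop: inner face is the plane y = 0, metal to y = +25 mm, reaching from the rail to x = -105 mm. The blank belongs at negative x and y.
- rail_end (a point): Free end of the long rail: inner face, bench level, at fence x = 0, y = -405 mm. The sliding stop rides the rail between here and the end stop; the rail runs on to y = +35 mm behind the end stop.
- slide (a joint): Travel of the sliding stop along the rail (m): grows towards the end stop (fence +y); range 0 to 0.30, starts at 0 to 0.03. Its blank-side face is at fence y = -0.320 + joint value, so 0.20 traps a blank that is fully home. About 2 N of friction; stays where it is left.
- slide_face (a point): Middle of the sliding stop's blank-side face, 18 mm above the bench, at fence x = -42.5 mm; axes as the fence's. The stop is a dark steel shoe on the rail (50 mm long, top 34.5 mm up) with an arm square to the rail, from fence x = -1 to -86 mm, top 34 mm up, 25 mm thick: its outer face, where it is pushed, lies 25 mm from this face towards fence -y.
- mallet: Bystander: turned light-wood carver's mallet standing on its 84 mm wide head, 165 mm tall, at the robot's right, clear of the fence. Origin at its underside centre.
- chisel: Bystander: steel stone chisel, 232 mm long, 14 mm thick, lying on the bench to the left of the fence's end stop, pointing roughly away from the robot. Its own x runs along it; origin about mid-length at bench level.
- sprayer: Bystander: white plastic bottle with a green cap, 64 mm across, 170 mm tall, standing to the left of the fence. Origin at its underside centre.
Not all that is in view belongs to the job. There is more than one size of the part that bears blank_center; the job needs the smallest.

How it is judged (in metres and radians):
At the end, for the whole second after the job is handed in: The blank lies flat and at rest in the fence's corner: centre within 3 mm of home off the rail and off the end stop, square to the fence within 0.03 rad, and the sliding stop is up against it (joint value above 0.196, i.e. within 4 mm of fully home) (x of blank_center in the frame of fence between -0.0505 and -0.045 m and y of blank_center in the frame of fence between -0.063 and -0.057 m and angle between the x axis of blank_center and the x axis of fence, either way round below 0.03 rad and value of joint slide above 0.196 m and height (world z) of blank_center below 0.023 m and angle between blank_center's own z axis and vertical below 0.03 rad and linear speed of blank below 0.01 m/s and velocity of joint slide between -0.01 and 0.01 m/s); the robot touches nothing.
It fails at once if the blank is lifted or tipped (height (world z) of blank_center above 0.028 m or angle between blank_center's own z axis and vertical above 0.15 rad).
It fails at once if a bystander is disturbed (moved more than 20 mm) (distance of any of mallet, chisel, sprayer from where it was at the start of the episode above 0.02 m).
It also fails if it takes over 51 s, if anything falls off the work surface, if the arm or the gripper's body presses on something with over 40 N, if the wrist force passes 120 N, or if a joint passes its speed limit or range.

### The arm

A 7-joint arm with a two-finger parallel gripper is mounted at the origin on the work surface. World frame = base frame: x ahead of the robot, y to its left, z up, the work surface at z = 0. Lengths are in mm, angles in rad, forces in N, time in s.
With the tool pointing down it reaches from about 400 to 925 mm from the base axis. Payload 5.6 kg.
Tool frame: the origin (TCP) lies between the finger pads; the fingertips stand 17 mm ahead of it and the grasp point (between the pads) lies 2 mm behind it; z points along the fingers, y is the line along which they close (so a half turn about z gives the same grasp; the last joint's range is limited). The gripper opens to 85 mm and grips with 20 to 120 N. Pads are 22 mm wide; open, the fingers measure 114 mm over their backs; the gripper's body (76 mm by 85 mm) begins 54 mm behind the grasp point. The pads swing forward as they close: fully open they stand 13 mm farther back than shut.
Start: joints at [-1.188, 0.468, -0.012, 1.603, 0.006, 1.071, -0.056], TCP at [268.521, 591.95, 248.29] pointing down, gripper open.
Joint ranges: [-2.53, 2.53], [-0.31, 2.02], [-1.57, 1.55], [0.28, 2.44], [-1.29, 4.43], [0.15, 1.84], [-2.92, 2.92]. Speed limits (rad/s): [2.57, 2.57, 3.14, 3.14, 3.14, 3.14, 3.14].

### API

Orientations are given as a unit quaternion [x, y, z, w].
In Python, from bench import state, cams, close_job, spotter gives the robot as it stands. The module is installed in compiled form; this text tells all that it offers.
- The arm moves only by the tool arm_command, never from a script. Its argument "commands" is a list that holds one entry, the list of rows, each a list of 7 numbers: the turn, a rotation vector about the world's x, y, z in degrees, then the shift along the world's x, y, z in m, then the gripper's target within -1 to 1 (fully open at 1, half-way at 0, shut at -1). In form: [[[rx, ry, rz, x, y, z, jaw], ...]]. A call has 1 to 20 rows; each row is the pose to reach, as a shift and turn from the pose commanded when the call began; what a row does not reach only later rows make up. A row lasts 1/8 s, in which the tool goes at most 62.5 mm and 10.7 degrees, less where a joint would pass 70% of its speed; a pose out of reach is approached as far as the arm can. A call with a gripper value outside its range is refused whole. The fingers move at their own pace and stop on an object; "force" is the grip in N (left out, the last holds). Time passes only in rows, so rows that repeat a pose let the fingers close. It gives the time, the measured TCP pose, the force, the opening and the grip force at its end, in the units of the state.
- state(): the state, without advancing time (a new reading comes with each control period).
- cams.snapshot(name): name is "side" or "top" or "wrist"; returns a dict with "color" (480x640x3 uint8, blue, green, red), "vfov" (degrees; the focal length in pixels is half the picture's height over the tangent of half this angle, whatever the lens; pixels are square), "cx", "cy" (the principal point, pixels), "k1" (the pictures are not rectified: a ray, as slopes to the right and down, at radius r is drawn at 1 + k1 r^2 times it, then the intrinsics apply), "R" (3x3) and "t" (3): a world point X has camera coordinates R X + t. Camera axes: x right, y down, z forward; pixel columns grow to the right and rows downward; lengths in mm; the calibration is good to about 2 mm. A picture is of the moment at which its call begins. There is no depth.
- close_job(): hands the job in; it is judged then, once.
Trained networks look in a picture, given as the dict that the camera call returned (one of the last four; its "shot" number tells which), for a name from the list of things; names that differ only in an ending like _2 or _b are one class to them, and where a whole thing is asked for, a point or a joint stands for the part that bears it (a point fixed in the world has none). Each returns a list of dicts, best first, with "p" (0 to 1); they miss things now and then, are a little off and sometimes report something else, mostly with a low value. They report only what shows in the picture. A call takes as long as a camera call. They do not tell look-alikes from the thing itself.
- spotter.find_in(picture, query): "point" ([x, y, z] in mm, in world coordinates, good to about 4 mm: the middle of the surface that is visible of it).
- spotter.cut_out(picture, query): "mask" (480x640 bool, what is visible of it).
- spotter.mark_of(picture, query): "point" ([x, y, z] in mm, in world coordinates, good to about 4 mm: a listed point, or the origin of a listed thing).
The state is a dict: "time": time; "qpos": joint angles; "qvel": joint speeds; "joint_torque": joint torques, N m; "eef_pos": TCP position; "tool_rot": TCP orientation; "force": force on the tool from outside, world axes, zero at the start; "torque": the same for the moment, N m; "opening": finger opening in mm; "finger_force": force on a finger pad.
Only numpy, scipy, OpenCV 4.12 (cv2) and the standard library are available. Lean on these libraries where they do the work, as an engineer would, in place of code of your own. Each camera call takes 0.05 s, during which the arm holds its last target. There are 200 camera calls.

## Working session

There is one attempt and no reset: what is moved stays moved. The work goes in short steps, Python scripts to look and compute and a tool call to move; the robot and the scene stay as the last step left them, time stands still between calls to the robot, and variables do not carry over. Pictures are saved under pics/ and viewed, at most 10 in all, crops included, and the job is handed in when it is done.

Besides the shell and the picture viewer there is one more tool, called after "Call:" by a JSON object that holds its "name" and its "arguments". arm_command: Moves the arm, as the interface text tells. Its arguments: {"type":"object","properties":{"commands":{"type":"array","items":{"type":"array","items":{"type":"array","items":{"type":"number"}}}},"force":{"type":"number"}},"required":["commands"]}

```bash
mkdir -p pics
cat > h.py <<'E'
import numpy as np, cv2
from bench import state, cams, close_job, spotter
def ray(p,u,v):
    f=240/np.tan(np.radians(p["vfov"])/2)
    d=np.array([(u-p["cx"])/f,(v-p["cy"])/f]); s=d.copy()
    for _ in range(20): s=d/(1+p["k1"]*(s@s))
    R=np.array(p["R"]);t=np.array(p["t"])
    return -R.T@t, R.T@np.array([s[0],s[1],1])
def atz(p,u,v,z):
    o,d=ray(p,u,v); return o+d*(z-o[2])/d[2]
def proj(p,X):
    f=240/np.tan(np.radians(p["vfov"])/2)
    c=np.array(p["R"])@np.array(X,float)+np.array(p["t"]); s=c[:2]/c[2]; s=s*(1+p["k1"]*(s@s))
    return s*f+[p["cx"],p["cy"]]
E
python3 - <<'E'
from h import *
for n in ("top","side"):
    p=cams.snapshot(n); cv2.imwrite(f"pics/{n}0.png",p["color"])
    print(n,p["vfov"],p["k1"],(-np.array(p["R"]).T@np.array(p["t"])).round())
    for q in ("fence","rail_end","blank_center","slide_face","mallet","chisel","sprayer"):
        for r in spotter.mark_of(p,q)[:4]: print(q,np.round(r["point"]),round(r["p"],2),proj(p,r["point"]).round())
print(state())
E
```

```text
top 43.004570096825816 -0.013438524064258819 [ 273.  -32. 1581.]
fence [646. 174.   2.] 0.87 [241. 185.]
fence [ 482. -454.    1.] 0.2 [481. 241.]
rail_end [ 618. -231.   -4.] 0.65 [394. 193.]
blank_center [ 320. -123.   29.] 0.87 [357. 306.]
blank_center [275. 228.  27.] 0.76 [219. 327.]
blank_center [555.  22.  21.] 0.57 [299. 217.]
slide_face [ 584. -145.   18.] 0.76 [362. 204.]
slide_face [647. 174.  -1.] 0.66 [241. 186.]
mallet [ 480. -457.    3.] 0.96 [483. 242.]
chisel [504. 313.  -1.] 0.58 [189. 240.]
sprayer [517. 441.  -4.] 0.71 [141. 236.]
side 52.70629179240244 -0.00966692768476868 [  -11. -1068.   745.]
fence [648. 171.   1.] 0.85 [336. 226.]
rail_end [ 622. -235.   -2.] 0.72 [400. 294.]
rail_end [ 583. -144.   19.] 0.24 [369. 274.]
blank_center [ 321. -119.   29.] 0.9 [275. 292.]
blank_center [554.  21.  21.] 0.73 [331. 249.]
blank_center [277. 227.  28.] 0.61 [220. 237.]
slide_face [ 584. -144.   19.] 0.87 [370. 274.]
mallet [ 484. -449.   -1.] 0.81 [403. 363.]
chisel [502. 310.   2.] 0.78 [279. 219.]
chisel [649. 172.   1.] 0.52 [336. 226.]
sprayer [513. 441.  -2.] 0.65 [268. 204.]
{'time': 0.8, 'qpos': array([-1.18797539,  0.46745485, -0.01159552,  1.60272274,  0.0059931 ,
        1.07139257, -0.0563022 ]), 'qvel': array([-8.41409425e-04, -1.29230592e-04,  8.83478498e-04, -7.22967788e-05,
        2.75177804e-04,  3.82852357e-04, -1.31280233e-03]), 'joint_torque': array([ 9.70872461e-04, -5.32183707e+01,  2.17734044e-02, -2.51618993e+01,
        1.15455469e-02,  1.18144453e-03, -1.14384295e-05]), 'eef_pos': array([268.53371498, 591.93597206, 248.31024607]), 'tool_rot': array([2.11344999e-01, 9.77411526e-01, 2.53131847e-05, 2.23629159e-05]), 'force': array([1.14022197, 0.54675938, 0.19077453]), 'torque': array([-0.01475587,  0.01102515,  0.05886434]), 'finger_force': 0.0, 'opening': 85.57057559573678}
```

Run:
```python
import cv2
a=cv2.imread("pics/top0.png"); cv2.imwrite("pics/topc.png",cv2.resize(a[150:350,130:410],None,fx=2.8,fy=2.8,interpolation=cv2.INTER_CUBIC))
```

```text
(no output)
```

View pics/top0.png

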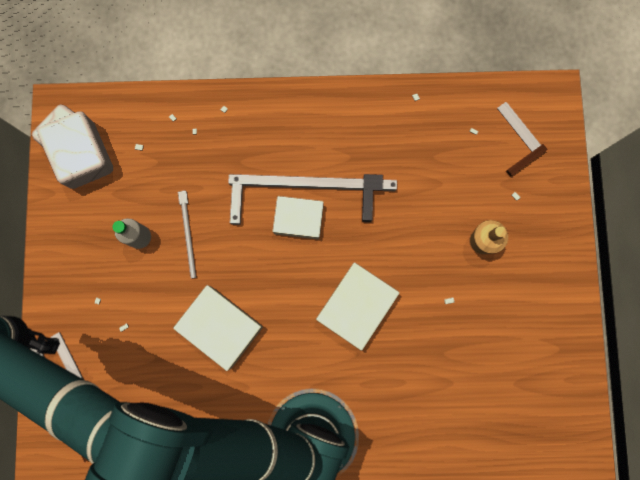

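View pics/topc.png

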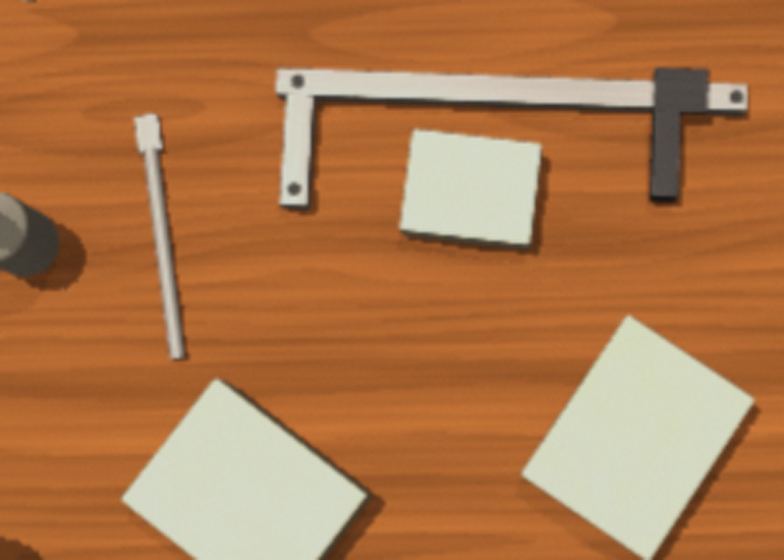

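The wanted blank could be confused with three off-white blocks: the small one at (298,217), and larger ones at (357,306) and (219,327). The crop shows the small one lying between rail, end stop and sliding stop, about 95×120 in scale, so that is the blank. Next I move above it for a close look.

Call:
{"name": "arm_command", "arguments": {"commands": [[[0,0,3,0.02,-0.05,0,1],[0,0,6,0.04,-0.1,0,1],[0,0,9,0.06,-0.15,0,1],[0,0,12,0.08,-0.2,0,1],[0,0,15,0.1,-0.25,0,1],[0,0,18,0.11,-0.3,0,1],[0,0,20.7,0.13,-0.35,0,1],[0,0,20.7,0.15,-0.4,0,1],[0,0,20.7,0.17,-0.45,0,1],[0,0,20.7,0.19,-0.5,0,1],[0,0,20.7,0.19,-0.55,0,1],[0,0,20.7,0.19,-0.577,0,1],[0,0,20.7,0.19,-0.577,0,1],[0,0,20.7,0.19,-0.577,0,1]]]}}

```text
time: 2.55
eef_pos: [458.6, 16.0, 248.4]
tool_rot: [0.032, 0.999, 0.0, 0.0]
force: [0.2, 0.6, 0.4]
opening: 85.3
finger_force: 0.0
```

Run:
```python
from h import *
for n in ("wrist","top","side"):
    p=cams.snapshot(n); cv2.imwrite(f"pics/{n}1.png",p["color"])
    print(n,(-np.array(p["R"]).T@np.array(p["t"])).round())
    for q in ("fence","rail_end","blank_center","slide_face"):
        for r in spotter.mark_of(p,q)[:3]: print(q,np.round(r["point"],1),round(r["p"],2),proj(p,r["point"]).round())
    for r in spotter.cut_out(p,"blank_center")[:3]:
        m=r["mask"].astype(np.uint8); c=max(cv2.findContours(m,0,1)[0],key=cv2.contourArea)
        w=np.array([atz(p,*x[0],40)[:2] for x in c],np.float32); print("blank@z40",cv2.minAreaRect(w),round(r["p"],2))
s=state();print(s["eef_pos"],s["tool_rot"],s["time"])
```

```text
wrist [378.  20. 375.]
rail_end [ 6.219e+02 -2.328e+02  4.000e-01] 0.81 [103. 351.]
blank_center [ 319.1 -123.7   28.5] 0.93 [132.  37.]
blank_center [554.4  28.3  19.9] 0.59 [338. 291.]
blank_center [ 581.1 -145.2   19.2] 0.41 [166. 324.]
slide_face [ 581.8 -147.2   15.7] 0.59 [165. 323.]
blank@z40 ((327.9092102050781, -128.8489227294922), (156.91729736328125, 167.33946228027344), 54.82853317260742) 0.91
blank@z40 ((547.9193115234375, 23.325477600097656), (120.22494506835938, 109.44685363769531), 82.2652587890625) 0.79
blank@z40 ((347.27105712890625, 213.28573608398438), (70.21141815185547, 139.37579345703125), 0.300350159406662) 0.74
top [ 273.  -32. 1581.]
fence [643.6 174.5   2.1] 0.85 [241. 187.]
rail_end [ 618.8 -233.6   -4.8] 0.87 [395. 192.]
blank_center [ 317.2 -123.4   23.7] 0.69 [357. 307.]
blank_center [273.9 229.2  28.6] 0.63 [218. 328.]
slide_face [ 581.8 -148.8   18.2] 0.62 [364. 205.]
blank@z40 ((273.9746398925781, 228.9116668701172), (178.0955047607422, 141.56512451171875), 50.94749069213867) 0.87
blank@z40 ((320.270263671875, -123.93987274169922), (139.83938598632812, 177.65042114257812), 54.7429084777832) 0.76
side [  -11. -1068.   745.]
fence [649.5 171.8  -1.2] 0.93 [336. 227.]
rail_end [ 620.9 -233.7   -2.9] 0.62 [399. 294.]
blank_center [554.   19.6  18.9] 0.88 [332. 249.]
blank_center [ 320.3 -119.8   31.6] 0.68 [275. 292.]
blank_center [276.7 225.2  31.4] 0.63 [220. 237.]
slide_face [ 583.7 -141.6   19.6] 0.59 [369. 273.]
blank@z40 ((541.8302612304688, -3.6620254516601562), (183.0589141845703, 115.5699462890625), 80.77947235107422) 0.61
blank@z40 ((272.6578369140625, 216.25782775878906), (256.23095703125, 177.2539825439453), 50.6270866394043) 0.57
blank@z40 ((316.8021240234375, -128.8563232421875), (207.02890014648438, 188.12400817871094), 54.6511344909668) 0.56
[458.52359313  14.90503691 248.28779537] [3.23441366e-02 9.99476791e-01 8.81457490e-06 9.27194801e-06] 3.45
```

View pics/wrist1.png

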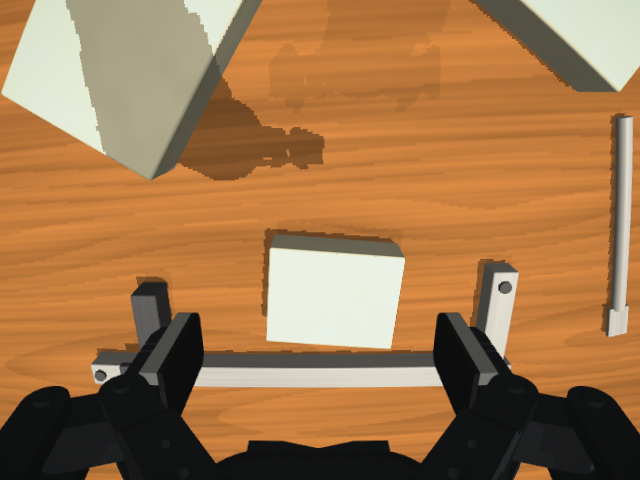

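The wrist view shows the blank's top with corners about (271,249), (405,258), (391,348), (266,340). The sliding stop is at (150,310), the end stop at (500,290) and the rail's top inner edge near row 366.

```bash
cat >> h.py <<'E'
def fr(P,o=(646.5,173),a=-0.064):
    c,s=np.cos(a),np.sin(a); d=np.asarray(P,float)[...,:2]-o
    return d@np.array([[c,-s],[s,c]])
def wo(F,o=(646.5,173),a=-0.064):
    c,s=np.cos(a),np.sin(a); return np.asarray(F,float)@np.array([[c,s],[-s,c]])+o
E
python3 - <<'E'
from h import *
p=cams.snapshot("wrist")
W=np.array([atz(p,*c,40)[:2] for c in [(271,249),(405,258),(391,348),(266,340)]])
print(W.round(1),W.mean(0)); F=fr(W);print(F.round(1),F.mean(0), [np.linalg.norm(W[i]-W[i-1]) for i in range(4)])
print("rail",fr(np.array([atz(p,205,366,25),atz(p,434,365,25)])).round(1))
print("stop inner edge top (169,294)",fr(atz(p,166,294,34)), "end stop inner corner top (489,264..)",fr(atz(p,485,263,25)))
for f in [(-135,-120),(-120,-120),(-42,-380)]: print(f,wo(f).round(1))
E
```

```text
[[500.2 -29.7]
 [516.5  86.9]
 [608.6  74.1]
 [591.5 -44.1]] [554.21394308  21.7640972 ]
[[-133.  -211.7]
 [-124.2  -94.3]
 [ -31.5 -101.1]
 [ -41.  -220.2]] [ -82.42462805 -156.8285538 ] [np.float64(92.41104901608429), np.float64(117.74468527947073), np.float64(92.9355598524106), np.float64(119.44512429000046)]
rail [[ 4.000e-01 -2.866e+02]
 [-1.000e-01 -5.230e+01]]
stop inner edge top (169,294) [ -86.04712832 -312.56846005] end stop inner corner top (489,264..) [-112.75020615  -14.86177437]
(-135, -120) [504.1  61.9]
(-120, -120) [519.1  60.9]
(-42, -380) [ 580.3 -203.5]
```

Call:
{"name": "arm_command", "arguments": {"commands": [[[0,0,0,0.012,0.012,-0.05,1],[0,0,0,0.012,0.012,-0.1,1],[0,0,0,0.012,0.012,-0.15,1],[0,0,0,0.012,0.012,-0.19,1],[0,0,0,0.012,0.012,-0.21,1],[0,0,0,0.012,0.012,-0.224,1],[0,0,0,0.012,0.012,-0.224,1]]]}}

```text
time: 4.38
eef_pos: [470.2, 26.8, 23.7]
tool_rot: [0.032, 0.999, -0.0, -0.001]
force: [-0.0, -0.1, 0.3]
opening: 85.3
finger_force: 0.0
```

Call:
{"name": "arm_command", "arguments": {"commands": [[[0,0,0,0.006,0,0,1],[0,0,0,0.012,-0.001,0,1],[0,0,0,0.018,-0.001,0,1],[0,0,0,0.023,-0.001,0,1],[0,0,0,0.028,-0.002,0,1],[0,0,0,0.033,-0.002,0,1],[0,0,0,0.038,-0.002,0,1],[0,0,0,0.043,-0.003,0,1],[0,0,0,0.047,-0.003,0,1],[0,0,0,0.05,-0.003,0,1],[0,0,0,0.05,-0.003,0,1]]]}}

```text
time: 5.75
eef_pos: [519.4, 24.0, 23.8]
tool_rot: [0.032, 0.999, -0.0, -0.001]
force: [-2.6, 0.1, -1.8]
opening: 85.4
finger_force: 1.5
```

Run:
```python
from h import *
p=cams.snapshot("side"); s=state(); print(s["eef_pos"],fr(s["eef_pos"]),s["force"],s["time"])
cv2.imwrite("pics/side2.png",cv2.resize(p["color"][190:330,230:440],None,fx=3.6,fy=3.6,interpolation=cv2.INTER_CUBIC))
```

```text
[519.60431437  23.95384174  23.85734071] [-117.10344842 -156.85679676] [-3.40761504  0.50006604 -1.85919282] 5.8
```

View pics/side2.png

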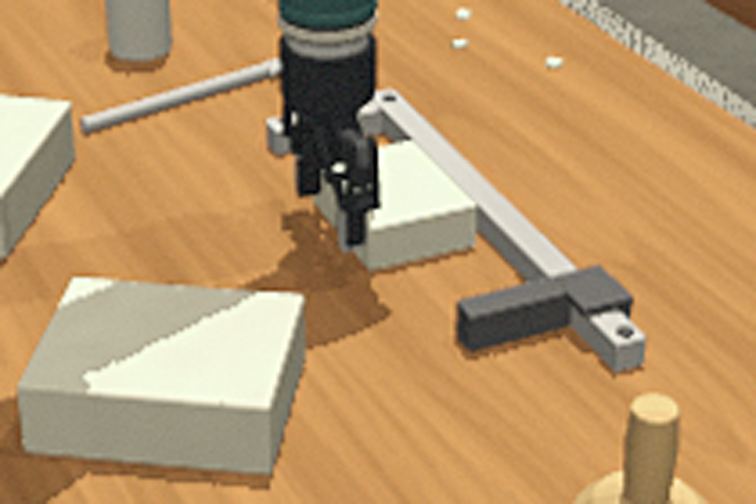

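The crop shows both fingers against the near face and the blank nearly square, a small gap from the rail. I continue in small steps until it touches.

Call:
{"name": "arm_command", "arguments": {"commands": [[[0,0,0,0.003,0,0,1],[0,0,0,0.006,0,0,1],[0,0,0,0.008,-0.001,0,1],[0,0,0,0.01,-0.001,0,1],[0,0,0,0.01,-0.001,0,1]]]}}

```text
time: 6.42
eef_pos: [530.8, 22.9, 24.3]
tool_rot: [0.032, 0.999, 0.0, 0.0]
force: [-1.8, 0.9, -1.9]
opening: 85.5
finger_force: 1.1
```

Call:
{"name": "arm_command", "arguments": {"commands": [[[0,0,0,0.001,0,0,1],[0,0,0,0.002,0,0,1],[0,0,0,0.002,0,0,1]]]}}

```text
time: 6.8
eef_pos: [530.8, 22.9, 24.3]
tool_rot: [0.032, 0.999, 0.0, -0.002]
force: [-7.7, 1.7, 4.3]
opening: 85.0
finger_force: 3.8
```

Call:
{"name": "arm_command", "arguments": {"commands": [[[0,0,0,-0.015,0,0,1],[0,0,0,-0.03,0.002,0,1],[0,0,0,-0.03,0.002,0.05,-1],[0,0,0,-0.03,0.002,0.08,-1],[0,0,0,-0.02,-0.05,0.08,-1],[0,0,0,0,-0.1,0.08,-1],[0,0,0,0.02,-0.15,0.08,-1],[0,0,0,0.04,-0.2,0.08,-1],[0,0,0,0.048,-0.231,0.08,-1],[0,0,0,0.048,-0.231,0.08,-1],[0,0,0,0.048,-0.231,0.04,-1],[0,0,0,0.048,-0.231,0.01,-1],[0,0,0,0.048,-0.231,0,-1],[0,0,0,0.048,-0.231,0,-1]]]}}

```text
time: 8.55
eef_pos: [580.4, -207.1, 24.2]
tool_rot: [0.032, 0.999, 0.0, -0.0]
force: [-0.3, 0.2, 0.3]
opening: 0.1
finger_force: 0.0
```

Run:
```python
from h import *
p=cams.snapshot("side"); s=state(); print(s["eef_pos"],fr(s["eef_pos"]),s["force"],s["time"],s["opening"])
cv2.imwrite("pics/side3.png",cv2.resize(p["color"][190:330,250:460],None,fx=3.6,fy=3.6,interpolation=cv2.INTER_CUBIC))
```

```text
[ 581.0106422  -207.59509439   25.05476887] [ -41.01382038 -384.00435987] [0.0685472  1.12113666 0.12052822] 8.6 -0.17677872057762592
```

View pics/side3.png

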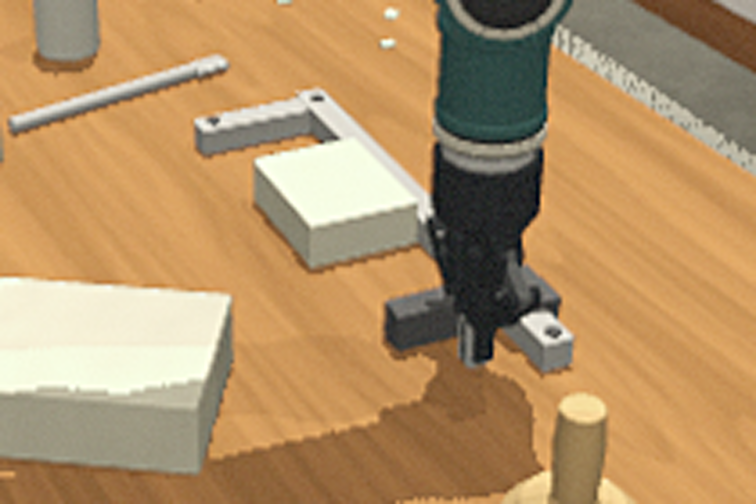

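The shut fingers stand behind the stop's arm, the blank sits against the rail, and nothing is touched. I slide the stop along.

Call:
{"name": "arm_command", "arguments": {"commands": [[[0,0,0,0.001,0.012,0,-1],[0,0,0,0.0015,0.024,0,-1],[0,0,0,0.002,0.036,0,-1],[0,0,0,0.003,0.048,0,-1],[0,0,0,0.004,0.06,0,-1],[0,0,0,0.0045,0.072,0,-1],[0,0,0,0.005,0.084,0,-1],[0,0,0,0.006,0.096,0,-1],[0,0,0,0.007,0.106,0,-1],[0,0,0,0.007,0.113,0,-1],[0,0,0,0.0075,0.12,0,-1],[0,0,0,0.008,0.127,0,-1],[0,0,0,0.0085,0.134,0,-1],[0,0,0,0.009,0.141,0,-1],[0,0,0,0.0095,0.148,0,-1],[0,0,0,0.01,0.155,0,-1],[0,0,0,0.0105,0.162,0,-1],[0,0,0,0.011,0.169,0,-1],[0,0,0,0.0115,0.176,0,-1],[0,0,0,0.0115,0.18,0,-1]]]}}

```text
time: 11.1
eef_pos: [591.6, -29.6, 24.2]
tool_rot: [0.033, 0.999, -0.001, -0.0]
force: [0.2, -6.2, 0.1]
opening: -0.1
finger_force: 3.2
```

Call:
{"name": "arm_command", "arguments": {"commands": [[[0,0,0,0.0005,0.006,0,-1],[0,0,0,0.001,0.012,0,-1],[0,0,0,0.001,0.018,0,-1],[0,0,0,0.0015,0.024,0,-1],[0,0,0,0.002,0.028,0,-1],[0,0,0,0.002,0.03,0,-1],[0,0,0,0.002,0.03,0,-1]]]}}

```text
time: 11.98
eef_pos: [593.4, 0.4, 24.2]
tool_rot: [0.033, 0.999, -0.001, -0.0]
force: [0.6, -5.9, 1.7]
opening: -0.2
finger_force: 2.8
```

Run:
```python
from h import *
p=cams.snapshot("side"); s=state(); print(s["eef_pos"],fr(s["eef_pos"]),s["force"],s["time"],s["opening"])
cv2.imwrite("pics/side4.png",cv2.resize(p["color"][190:330,230:440],None,fx=3.6,fy=3.6,interpolation=cv2.INTER_CUBIC))
```

```text
[5.93421019e+02 3.80053168e-01 2.41779125e+01] [ -41.93017654 -175.66127807] [ 0.16449441 -5.74072517  1.51876923] 12.025 -0.08343025810115527
```

View pics/side4.png

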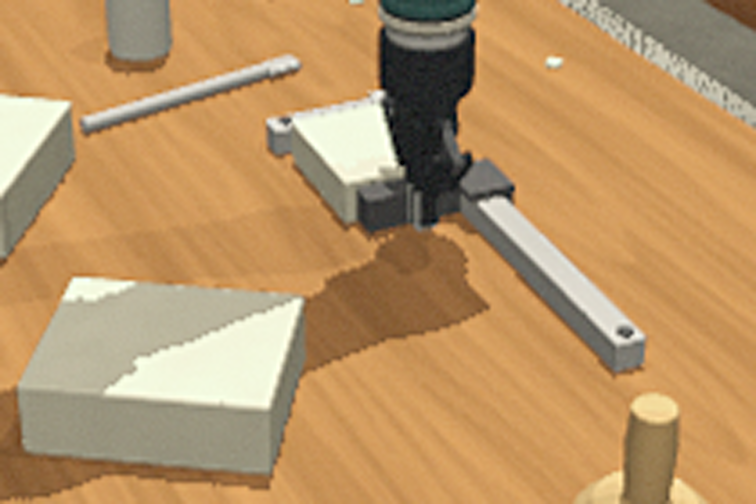

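The stop pushes the blank squarely, and it is now close to the end stop. I continue in small steps until the force rises.

Call:
{"name": "arm_command", "arguments": {"commands": [[[0,0,0,0,0.004,0,-1],[0,0,0,0.0005,0.008,0,-1],[0,0,0,0.0005,0.01,0,-1],[0,0,0,0.0005,0.01,0,-1]]]}}

```text
time: 12.52
eef_pos: [594.1, 10.4, 24.2]
tool_rot: [0.033, 0.999, -0.001, -0.0]
force: [0.3, -6.0, 1.0]
opening: 0.1
finger_force: 2.8
```

Call:
{"name": "arm_command", "arguments": {"commands": [[[0,0,0,0,0.002,0,-1],[0,0,0,0,0.004,0,-1],[0,0,0,0,0.004,0,-1]]]}}

```text
time: 12.9
eef_pos: [594.3, 14.4, 24.2]
tool_rot: [0.033, 0.999, -0.001, -0.0]
force: [0.4, -5.9, 0.3]
opening: -0.2
finger_force: 2.8
```

Call:
{"name": "arm_command", "arguments": {"commands": [[[0,0,0,0,0.001,0,-1],[0,0,0,0,0.002,0,-1],[0,0,0,0,0.002,0,-1]]]}}

```text
time: 13.28
eef_pos: [594.3, 14.5, 24.2]
tool_rot: [0.034, 0.999, -0.002, -0.0]
force: [1.1, -8.0, 0.7]
opening: 0.1
finger_force: 4.4
```

Call:
{"name": "arm_command", "arguments": {"commands": [[[0,0,0,0,0.001,0,-1],[0,0,0,0,0.002,0,-1],[0,0,0,0,0.002,0,-1]]]}}

```text
time: 13.65
eef_pos: [594.2, 14.6, 24.2]
tool_rot: [0.034, 0.999, -0.003, -0.0]
force: [1.8, -13.0, 1.4]
opening: -0.1
finger_force: 6.3
```

Blocked at the end stop. Now I back off and re-seat the blank against the rail from the near side.

Call:
{"name": "arm_command", "arguments": {"commands": [[[0,0,0,-0.001,-0.02,0,-1],[0,0,0,-0.001,-0.02,0.05,-1],[0,0,0,-0.001,-0.02,0.08,1],[0,0,0,-0.05,0,0.08,1],[0,0,0,-0.08,0.05,0.08,1],[0,0,0,-0.092,0.098,0.08,1],[0,0,0,-0.092,0.098,0.08,1],[0,0,0,-0.092,0.098,0.04,1],[0,0,0,-0.092,0.098,0.01,1],[0,0,0,-0.092,0.098,0,1],[0,0,0,-0.082,0.097,0,1],[0,0,0,-0.075,0.097,0,1],[0,0,0,-0.07,0.097,0,1],[0,0,0,-0.067,0.096,0,1],[0,0,0,-0.067,0.096,0,1]]]}}

```text
time: 15.52
eef_pos: [527.8, 115.9, 24.6]
tool_rot: [0.032, 0.999, 0.0, 0.0]
force: [0.7, 0.1, 0.1]
opening: 85.2
finger_force: 0.0
```

Call:
{"name": "arm_command", "arguments": {"commands": [[[0,0,0,0.002,0,0,1],[0,0,0,0.004,0,0,1],[0,0,0,0.006,0,0,1],[0,0,0,0.008,0,0,1],[0,0,0,0.008,0,0,1]]]}}

```text
time: 16.15
eef_pos: [535.7, 115.9, 24.3]
tool_rot: [0.032, 0.999, 0.0, 0.0]
force: [-0.1, 0.0, 0.1]
opening: 85.5
finger_force: 0.0
```

Call:
{"name": "arm_command", "arguments": {"commands": [[[0,0,0,0.001,0,0,1],[0,0,0,0.002,0,0,1],[0,0,0,0.002,0,0,1]]]}}

```text
time: 16.52
eef_pos: [536.3, 116.0, 24.1]
tool_rot: [0.032, 0.999, -0.0, -0.001]
force: [-5.4, -0.3, 3.5]
opening: 85.5
finger_force: 2.4
```

Call:
{"name": "arm_command", "arguments": {"commands": [[[0,0,0,0.001,0,0,1],[0,0,0,0.002,0,0,1],[0,0,0,0.002,0,0,1]]]}}

```text
time: 16.9
eef_pos: [536.4, 116.1, 23.9]
tool_rot: [0.032, 0.999, -0.0, -0.003]
force: [-10.0, -0.0, 8.0]
opening: 85.6
finger_force: 4.8
```

Blank is firmly against the rail. I retreat to a clear spot and look.

Call:
{"name": "arm_command", "arguments": {"commands": [[[0,0,0,-0.015,0.001,0,1],[0,0,0,-0.035,0.002,0,1],[0,0,0,-0.045,0.002,0.05,1],[0,0,0,-0.06,0,0.1,1],[0,0,0,-0.075,-0.02,0.15,1],[0,0,0,-0.085,-0.04,0.2,1],[0,0,0,-0.085,-0.05,0.225,1],[0,0,0,-0.085,-0.05,0.225,1],[0,0,0,-0.085,-0.05,0.225,1]]]}}

```text
time: 18.02
eef_pos: [454.1, 66.3, 248.5]
tool_rot: [0.032, 0.999, 0.0, -0.0]
force: [-0.7, -0.4, -0.7]
opening: 85.5
finger_force: 0.0
```

Run:
```python
from h import *
p=cams.snapshot("wrist"); cv2.imwrite("pics/wrist5.png",p["color"])
c=wo([[-95,-120],[-95,0],[0,0],[0,-120]])
print("expected top corners",[proj(p,[*x,40]).round(1).tolist() for x in c])
for q in ("blank_center","slide_face"):
    for r in spotter.mark_of(p,q)[:3]: print(q,fr(r["point"]).round(1),round(r["p"],2))
t=cams.snapshot("side")
for q in ("blank_center","slide_face","mallet","chisel","sprayer"):
    for r in spotter.mark_of(t,q)[:3]: print(q,fr(r["point"]).round(1),np.round(r["point"]),round(r["p"],2))
print(state()["force"])
```

```text
expected top corners [[317.8, 296.1], [448.9, 295.3], [438.3, 380.6], [318.0, 382.0]]
blank_center [-304.5 -318.4] 0.78
blank_center [-47.1 -59.7] 0.59
slide_face [ -46.8 -125.1] 0.97
blank_center [-373.1   30.8] [276. 228.  29.] 0.71
blank_center [-308.8 -313.5] [ 318. -120.   26.] 0.59
blank_center [-43.8 -64.7] [599. 111.  21.] 0.56
slide_face [ -41.6 -119.6] [597.  56.  19.] 0.75
mallet [-122.9 -636.2] [ 483. -454.    2.] 0.97
chisel [-151.6  127.2] [503. 310.  -0.] 0.77
sprayer [-149.8  260.3] [514. 442.   0.] 0.71
[-0.59642354  0.10562555  0.1785397 ]
```

View pics/wrist5.png

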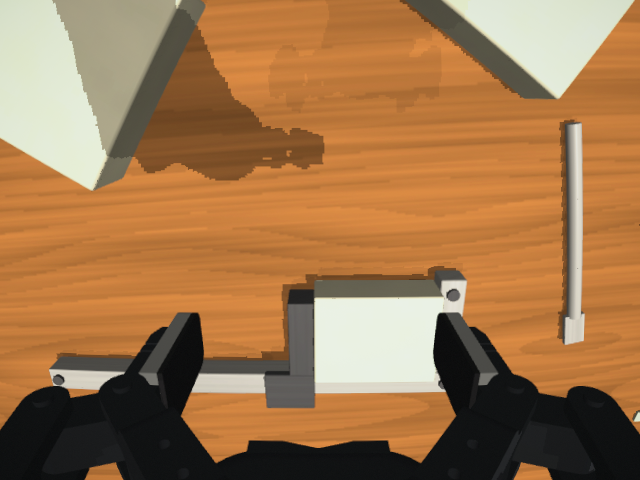

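The blank appears to sit in the corner with the stop against its left side at column 315. I zoom on the right end to check for a gap at the end stop.

Run:
```python
from h import *
a=cv2.imread("pics/wrist5.png"); cv2.imwrite("pics/z5.png",cv2.resize(a[265:400,280:480],None,fx=4,fy=4,interpolation=cv2.INTER_CUBIC))
```

```text
(no output)
```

View pics/z5.png

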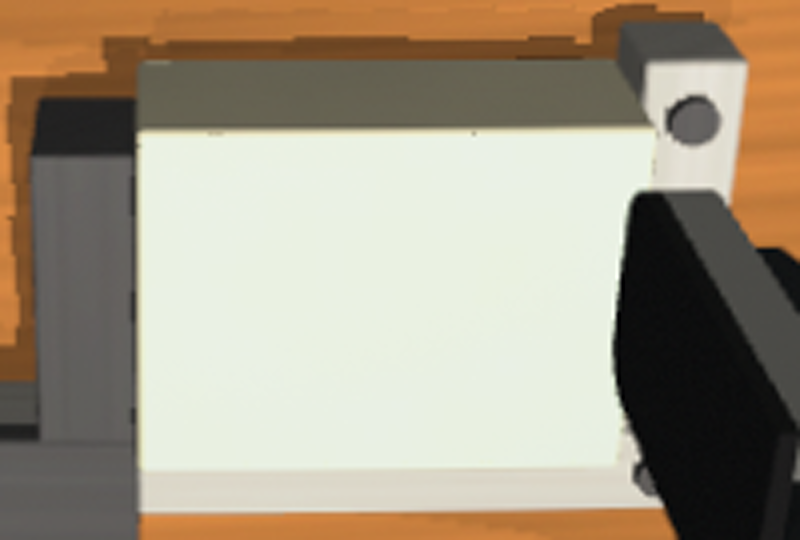

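The crop shows the blank's bottom right corner meeting the end stop's inner face, with less than 1 mm unaccounted for. The stop lies flush on the other end and the rail along the long side, and the arm is clear.

```bash
python3 -c "
from bench import close_job
print(close_job())"
```

```text
the job is handed in; nothing more can be done
None
```

The job is handed in (no verdict was returned): the final pictures and the rise in push force show the blank flush against the rail and trapped between the sliding stop and the end stop, with the bystanders unmoved to within a few mm and the arm clear.

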